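# Make up two water-test kits

### The arm

A 7-joint arm with a two-finger parallel gripper is mounted at the origin on the work surface. World frame = base frame: x ahead of the robot, y to its left, z up, the work surface at z = 0. Lengths are in m, angles in rad, forces in N, time in s.
With the tool pointing down it reaches from about 0.4 to 0.85 m from the base axis. Payload 4.5 kg.
Tool frame: the origin (TCP) lies midway between the tips of the shut fingers; the grasp point (between the pads) lies 19 mm behind it; z points along the fingers, y is the line along which they close (so a half turn about z gives the same grasp; the last joint's range is limited). The gripper opens to 88 mm and grips with 3 to 60 N. Pads are 18 mm wide; open, the fingers measure 123 mm over their backs; the gripper's body (75 mm by 187 mm) begins 45 mm behind the grasp point.
Start: joints at [1.18, 0.689, -0.195, 1.565, 0.157, 0.902, -0.215], TCP at [0.258, -0.569, 0.239] pointing down, gripper open.
Joint ranges: [-3.01, 3.01], [-0.46, 2.08], [-1.47, 1.51], [0.13, 2.56], [-1, 4.14], [0.04, 2.09], [-2.66, 2.66]. Speed limits (rad/s): [2.57, 2.57, 3.14, 3.14, 3.14, 3.14, 3.14].

### API

Orientations are given as a 3x3 rotation matrix whose columns are the frame's x, y, z axes.
In Python, from cell import env gives the robot as it stands.
- The arm moves only by the shell command python3 -m jog 'ROWS'. ROWS is JSON, one flat list of numbers, 5 for each row, row after row: the shift along the tool's x, y, z in mm, then the turn about the tool's z in rad, then the finger opening in mm, from 0 to 88.1. A call has 1 to 20 rows; each row shifts and turns the commanded pose from where the row before left it, along the tool's axes as they then stand; what a row does not reach is not made up. A row lasts 1/8 s, in which the tool goes at most 62.5 mm and 10.7 degrees, less where a joint would pass 70% of its speed; a pose out of reach is approached as far as the arm can. A call with a gripper value outside its range is refused whole. The fingers move at their own pace and stop on an object; the grip force is fixed at half the most. Time passes only in rows, so rows that do not move let the fingers close. It gives the time, the measured TCP pose, the force, the opening and the grip force at its end, in the units of the state.
- env.observe(): the state, without advancing time (a new reading comes with each control period).
- env.snapshot(name): name is "side" or "top" or "wrist"; returns the picture (384x512x3 uint8, red, green, blue); there is no depth.
- env.calibration(name): a dict with "fx", "fy", "cx", "cy" (pixels), "D" ([k1, k2, p1, p2, k3] as OpenCV has them; the pictures are not rectified), "pose" (4x4, takes a point from camera to world coordinates); the wrist camera has in their place "T_tool_cam" (4x4, takes a point from camera to tool coordinates, whose origin is the TCP and whose axes are the flange's). Camera axes: x right, y down, z forward; pixel columns grow to the right and rows downward; lengths in m; the calibration is good to about 2 mm. A picture is of the moment at which its call begins: read the wrist's pose just before it. calibration takes no time and is no camera call.
- env.finish_job(): hands the job in; it is judged then, once.
The state is a dict: "t": time; "q": joint angles; "qvel": joint speeds; "joint_efforts": joint torques, N m; "ee_pos": TCP position; "ee_rot": TCP orientation; "force": force on the tool from outside, world axes, zero at the start; "ft_torque": the same for the moment, N m; "opening": finger opening in m; "gripper_force": force on a finger pad.
Only numpy, scipy, OpenCV 4.12 (cv2) and the standard library are available. Lean on these libraries where they do the work, as an engineer would, in place of code of your own. Each camera call takes 0.05 s, during which the arm holds its last target. There are 200 camera calls.

### The job

Make up the two water-test kits from the stock on the bench. On the flat plate with two stop rails: lay the white cuvette rack flat and slide it snug into the corner where the rails meet, its long side fully against the long rail and its end fully against the short rail, and stand the squat bottle inside the large printed circle and the small straight vial inside the small circle. In the two-bay tray, stand the wide jar in the larger bay and the tall bottle in the smaller bay; leave the open glass beaker standing where it is.

Things in the scene. Friction and masses are not known exactly. Their poses are not given: they have to be found in the camera images.
- corner_plate: Fixed flat plate, mm: 150 (x) by 210 (y), top at z 8; origin: underside centre. Brass rails to z 18: long one along the +x edge (inner face x 67), short one along the +y edge (inner face y 97); other sides open. Rack home: centre (45, 47), long axis along y. Black circles printed on top: large, inner diameter 60, centre (-30, 45); small, inner diameter 46, centre (-30, -55).
- bay_tray: Fixed aluminium tray, mm: 94 (x) by 161 (y) outside, floor top at z 5, walls 5 thick with tops at z 15. Origin: centre of its underside. A divider makes two bays, each 84 along x: the larger is 84 along y, centred at (0, 33.5); the smaller is 62 along y, centred at (0, -44.5).
- cuvette_rack: Loose white plastic block with two rows of six small dark squares on top, 44 (x) by 100 (y, long axis) by 34 (z) mm, about 0.14 kg. Origin: centre of its underside, z up. Either way round is the same.
- tall_bottle: Loose tall slim bottle, 95 mm high, body diameter 36 mm up to 67 mm height, then a shoulder and a 26 mm diameter cap from 75 mm to the top; about 0.11 kg. Rigid, capped, amber with a pale label and a red cap. Origin: centre of its underside, z up.
- squat_bottle: Loose squat bottle, 70 mm high, body diameter 44 mm up to 46 mm height, then a shoulder and a narrower 28 mm diameter cap from 54 mm to the top; about 0.10 kg. Rigid, capped, amber with a pale label and a red cap. Origin: centre of its underside, z up.
- wide_jar: Loose wide jar, straight-sided, 60 mm diameter and 50 mm high, its cap as wide as its body; about 0.13 kg. Rigid, capped, amber with a pale label and a red cap. Origin: centre of its underside, z up.
- small_vial: Loose small straight vial, 26 mm diameter and 56 mm high, its cap as wide as its body; about 0.035 kg. Rigid, capped, amber with a pale label and a red cap. Origin: centre of its underside, z up.
- beaker: Loose open clear-glass beaker, 38 mm rim diameter, 50 mm high, that stands among the stock and is not part of any kit. Origin: centre of its underside, z up.
There are look-alikes about, which are no part of the job. Leave any blue or purple look-alike of the wide_jar alone. Leave any pink look-alike of the bay_tray alone.

How it is judged:
By the outcome, as a careful person would: the job done as asked, in the order asked, and still so for the second after the job is handed in, with the robot touching nothing.
It also fails if it takes over 144 s, if anything falls off the work surface, if the arm or the gripper's body presses on something with over 40 N, if the wrist force passes 120 N, or if a joint passes its speed limit or range.

## Working session

There is one attempt and no reset: what is moved stays moved. The work goes in short steps, Python scripts to look and compute and a shell command to move; the robot and the scene stay as the last step left them, time stands still between calls to the robot, and variables do not carry over. Pictures are saved under pics/ and viewed, at most 14 in all, crops included, and the job is handed in when it is done.

```bash
ls; mkdir -p pics
python3 - <<'E'
from cell import env
import cv2,numpy as np
np.set_printoptions(precision=4,suppress=True)
s=env.observe();print(s)
for n in("top","side","wrist"):
    im=env.snapshot(n);cv2.imwrite(f"pics/{n}0.png",im[:,:,::-1])
    print(n,env.calibration(n))
E
```

```text
pics
{'t': 0.0, 'q': array([ 1.1798,  0.69  , -0.1945,  1.5664,  0.1573,  0.9025, -0.2151]), 'qvel': array([ 0.0016,  0.001 ,  0.0004,  0.0005,  0.0005, -0.0003,  0.0018]), 'joint_efforts': array([  0.0001, -52.7556,  -1.2668, -15.3428,  -0.0526,   0.0068,
         0.0002]), 'ee_pos': array([ 0.2573, -0.5689,  0.2379]), 'ee_rot': array([[ 0.9111,  0.4122, -0.0009],
       [ 0.4122, -0.9111,  0.0017],
       [-0.0002, -0.0019, -1.    ]]), 'force': array([-0.8152,  0.1236,  0.1307]), 'ft_torque': array([ 0.0171,  0.0295, -0.0312]), 'gripper_force': 0.0, 'opening': 0.08808147970716568}
top {'fx': 354.93721185117863, 'fy': 354.93721185117863, 'cx': 252.1437181559662, 'cy': 191.89973826783557, 'D': array([-0.0461,  0.    ,  0.    ,  0.    ,  0.    ]), 'pose': array([[-0.0111, -0.9976,  0.0682,  0.3919],
       [-0.9996,  0.0094, -0.0252, -0.0313],
       [ 0.0245, -0.0684, -0.9974,  1.1021],
       [ 0.    ,  0.    ,  0.    ,  1.    ]])}
side {'fx': 365.7537859745911, 'fy': 365.7537859745911, 'cx': 253.06445112448318, 'cy': 189.4739196883692, 'D': array([0.0151, 0.    , 0.    , 0.    , 0.    ]), 'pose': array([[-0.8112, -0.3183,  0.4905, -0.0204],
       [-0.5846,  0.4214, -0.6933,  0.6643],
       [ 0.014 , -0.8492, -0.5279,  0.5514],
       [ 0.    ,  0.    ,  0.    ,  1.    ]])}
wrist {'fx': 327.18416937913804, 'fy': 327.18416937913804, 'cx': 254.87881349435733, 'cy': 189.34820188717634, 'D': array([-0.0099,  0.    ,  0.    ,  0.    ,  0.    ]), 'T_tool_cam': array([[-0.0002, -0.9477, -0.3191,  0.0813],
       [ 1.    , -0.0002,  0.    ,  0.0001],
       [-0.0001, -0.3191,  0.9477, -0.1452],
       [ 0.    ,  0.    ,  0.    ,  1.    ]])}
```

View pics/top0.png

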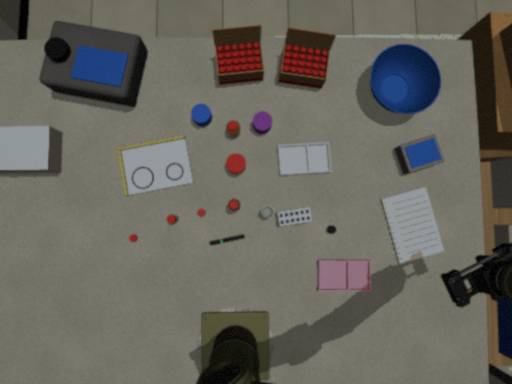

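View pics/side0.png

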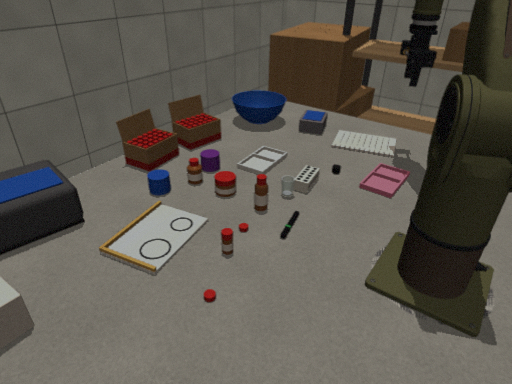

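The top view shows the plate near (156,165), with its rails on the left and upper edges. The white tray is at (304,159), and the pink one at (344,275) is a decoy. I also see the squat bottle (233,128), jar (235,163), tall bottle (234,205), beaker (265,213), rack (294,217) and vial (171,219), plus two loose red caps at (201,212) and (133,238).

```bash
cat > h.py <<'E'
from cell import env
import cv2,numpy as np
np.set_printoptions(precision=4,suppress=True)
def snap(n,save=None):
    s=env.observe(); c=env.calibration(n); im=env.snapshot(n)
    if n=="wrist":
        T=np.eye(4);T[:3,:3]=s["ee_rot"];T[:3,3]=s["ee_pos"];P=T@c["T_tool_cam"]
    else: P=c["pose"]
    K=np.array([[c["fx"],0,c["cx"]],[0,c["fy"],c["cy"]],[0,0,1]])
    if save: cv2.imwrite(f"pics/{save}.png",im[:,:,::-1])
    return im,K,c["D"],P
def plane(uv,z,K,D,P):
    p=cv2.undistortPoints(np.float64(uv).reshape(-1,1,2),K,D).reshape(-1,2)
    d=np.c_[p,np.ones(len(p))]@P[:3,:3].T; o=P[:3,3]
    return (o+d*((z-o[2])/d[:,2])[:,None])
def proj(X,K,D,P):
    Q=np.linalg.inv(P); r,_=cv2.Rodrigues(Q[:3,:3])
    return cv2.projectPoints(np.float64(X).reshape(-1,1,3),r,Q[:3,3],K,D)[0].reshape(-1,2)
def blobs(m,amin=20):
    cs,_=cv2.findContours(m.astype(np.uint8),cv2.RETR_EXTERNAL,cv2.CHAIN_APPROX_NONE)
    return sorted([c for c in cs if cv2.contourArea(c)>=amin],key=cv2.contourArea,reverse=True)
def hsv(im): return cv2.cvtColor(im,cv2.COLOR_RGB2HSV)
def red(im):
    h=hsv(im); return ((h[...,0]<8)|(h[...,0]>172))&(h[...,1]>170)&(h[...,2]>70)
E
python3 - <<'E'
from h import *
im,K,D,P=snap("top")
for c in blobs(red(im),10):
    (u,v),r=cv2.minEnclosingCircle(c)
    if 100<v<260: print("red",u,v,r,[plane([u,v],z,K,D,P)[0,:2] for z in(0,.05,.07,.095)])
h=hsv(im)
m=(h[...,1]<45)&(h[...,2]>150)
for c in blobs(m,60):
    (u,v),wh,a=cv2.minAreaRect(c)
    if 100<v<320 and 100<u<380: 
        b=cv2.boxPoints(cv2.minAreaRect(c)); print("white",u,v,wh,a,[plane([u,v],z,K,D,P)[0,:2] for z in(.008,.034)]);print(plane(b,.01,K,D,P))
# red caps in the side view
im2,K2,D2,P2=snap("side")
cv2.imwrite("pics/topz.png",cv2.resize(im[100:260,110:350,::-1],None,fx=3.3,fy=3.3,interpolation=cv2.INTER_CUBIC))
E
```

```text
red 235.5395965576172 163.24256896972656 9.118331909179688 [array([ 0.5575, -0.0082]), array([ 0.55  , -0.0093]), array([ 0.547 , -0.0097]), array([ 0.5433, -0.0102])]
red 232.5 125.69999694824219 4.81050443649292 [array([0.6771, 0.0005]), array([ 0.6642, -0.001 ]), array([ 0.659 , -0.0015]), array([ 0.6525, -0.0023])]
red 233.72413635253906 204.4310302734375 4.74385929107666 [array([ 0.4288, -0.0016]), array([ 0.4271, -0.0029]), array([ 0.4264, -0.0035]), array([ 0.4256, -0.0042])]
red 171.2142791748047 219.0 3.785820722579956 [array([0.3857, 0.1917]), array([0.386 , 0.1816]), array([0.3861, 0.1776]), array([0.3862, 0.1725])]
red 132.5 237.5 2.9155757427215576 [array([0.3299, 0.3109]), array([0.3327, 0.2954]), array([0.3339, 0.2892]), array([0.3353, 0.2814])]
red 201.0 212.5 2.6926822662353516 [array([0.4048, 0.0998]), array([0.4042, 0.0938]), array([0.404 , 0.0915]), array([0.4037, 0.0885])]
white 156.51255798339844 166.4814453125 (43.0082893371582, 63.720672607421875) 79.04593658447266 [array([0.5483, 0.2363]), array([0.5446, 0.23  ])]
[[0.5962 0.3462 0.01  ]
 [0.6325 0.1522 0.01  ]
 [0.5003 0.1265 0.01  ]
 [0.4647 0.3189 0.01  ]]
white 292.60406494140625 159.95684814453125 (25.64893913269043, 25.86267852783203) 85.91438293457031 [array([ 0.5654, -0.1864]), array([ 0.5613, -0.1828])]
[[ 0.6028 -0.1436  0.01  ]
 [ 0.6082 -0.2247  0.01  ]
 [ 0.5275 -0.2286  0.01  ]
 [ 0.5224 -0.148   0.01  ]]
white 317.04510498046875 158.49591064453125 (25.44054412841797, 18.107147216796875) 84.80557250976562 [array([ 0.5696, -0.2634]), array([ 0.5653, -0.2579])]
[[ 0.6069 -0.2319  0.01  ]
 [ 0.6118 -0.289   0.01  ]
 [ 0.5317 -0.2941  0.01  ]
 [ 0.527  -0.2373  0.01  ]]
```

View pics/topz.png

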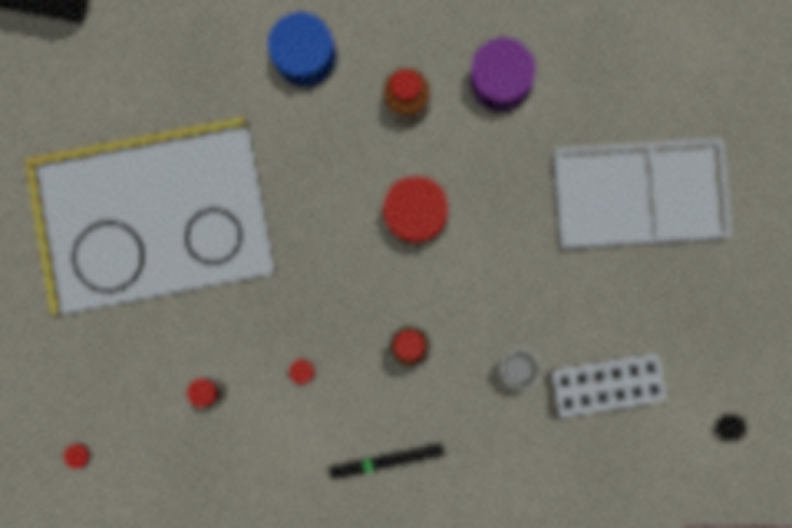

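The zoomed view confirms the layout. The plate's rails run along the upper (world +x) and left (+y) edges. The large circle is on the left, at about (108,256) in the zoom, and the rack is at (608,385) beside the beaker at (517,370). I'll move over the right half of the bench for a closer wrist look.

```bash
cat >> h.py <<'E'
def go(x,y,z,th=None):
    """shift (mm, tool axes after the turn) and turn from the measured pose to a world TCP target"""
    s=env.observe(); R=s["ee_rot"]; t0=np.arctan2(R[1,0],R[0,0])
    t1=t0 if th is None else th
    d=(np.array([x,y,z])-s["ee_pos"])*1000
    X=np.array([np.cos(t1),np.sin(t1)]);Y=np.array([np.sin(t1),-np.cos(t1)])
    turn=(t0-t1+np.pi)%(2*np.pi)-np.pi
    print("t %.2f th0 %.3f turn %.3f then shift x %.1f y %.1f z %.1f"%(s["t"],t0,turn,X@d[:2],Y@d[:2],-d[2]))
E
python3 -m jog '[0,0,2,0.141,88,0,0,2,0.141,88,0,0,2,0.141,88,27,-42,2,0,88,27,-42,2,0,88,27,-42,2,0,88,27,-42,2,0,88,27,-42,2,0,88,27,-42,2,0,88,27,-42,0,0,88,27,-42,0,0,88,27,-42,0,0,88,0,0,0,0,88,0,0,0,0,88]'
python3 - <<'E'
from h import *
s=env.observe();print(s["t"],s["q"],s["ee_pos"],s["ee_rot"][0])
im,K,D,P=snap("wrist","w1");np.savez("w1.npz",im=im,K=K,D=D,P=P)
E
```

```text
t: 2.0
ee_pos: [0.4995, -0.1916, 0.2206]
ee_rot: [[1.0, 0.002, -0.001], [0.002, -1.0, -0.001], [-0.001, 0.001, -1.0]]
force: [0.9, -0.3, -0.2]
opening: 0.088
gripper_force: 0.0
2.0 [ 0.2847  0.5935 -0.0083  1.8635  0.0087  0.685  -1.2981] [ 0.4995 -0.1916  0.2206] [ 1.      0.0016 -0.0007]
```

View pics/w1.png

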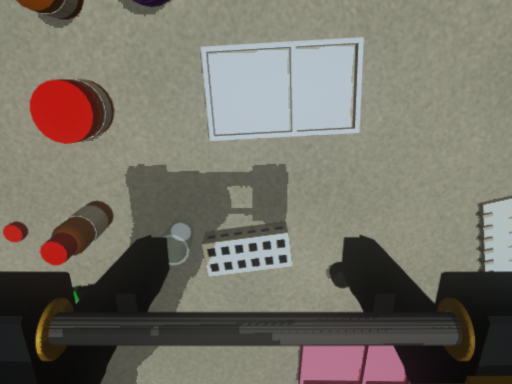

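The wrist view shows the tray (corners about (203,46), (362,38), (360,132), (210,139)), the jar cap (63,110) and the tall bottle cap (57,249). The rack top is at (249,255), with the beaker at (178,245) close to its left end.

```bash
cat >> h.py <<'E'
def rect(c,z,K,D,P):
    """world centre, sides, yaw of long side (mod pi) of a convex contour lying at height z"""
    w=plane(c.reshape(-1,2),z,K,D,P)[:,:2]
    (cx,cy),(a,b),ang=cv2.minAreaRect((w*1000).astype(np.float32))
    if a<b: a,b,ang=b,a,ang+90
    return np.array([cx,cy])/1000,(a,b),np.radians(ang)
def circ(c,z,K,D,P):
    w=plane(cv2.convexHull(c).reshape(-1,2),z,K,D,P)[:,:2]*1000
    (x,y),(a,b),_=cv2.fitEllipse(w.astype(np.float32)); return np.array([x,y])/1000,(a,b)
E
python3 - <<'E'
from h import *
d=np.load("w1.npz");im,K,D,P=[d[k] for k in("im","K","D","P")]
h=hsv(im)
print(h[262,262],h[257,296-7],h[235,262],h[90,250],h[45,250],h[250,320])
for th in (150,165,180):
    m=((h[...,1]<60)&(h[...,2]>th)).astype(np.uint8)
    m[276:]=0
    m=cv2.morphologyEx(m,cv2.MORPH_CLOSE,np.ones((9,9)))
    for c in blobs(m,1500):
        x=cv2.boundingRect(c)
        if x[0]<400: print(th,x,"z34",*rect(c,.034,K,D,P),"z15",*rect(c,.015,K,D,P))
for c in blobs(red(im),100):
    x=cv2.boundingRect(c); print("red",x)
    if len(c)>5:
        for z in(.05,.095): print(z,*circ(c,z,K,D,P))
E
```

```text
[ 99  21 194] [ 98  20 194] [ 30  33 109] [102  25 202] [101  24 199] [ 28  31 147]
150 (200, 33, 182, 117) z34 [ 0.5705 -0.2254] (179.12860107421875, 98.58250427246094) 1.6865263971316493 z15 [ 0.5699 -0.2273] (189.38531494140625, 104.22726440429688) 1.6865262972631085
150 (206, 228, 125, 48) z34 [ 0.3933 -0.2074] (143.05319213867188, 60.769691467285156) 1.5714561358780854 z15 [ 0.3826 -0.2083] (151.24429321289062, 64.2492904663086) 1.5714561782702003
165 (201, 37, 163, 104) z34 [ 0.5702 -0.2197] (152.2074737548828, 89.23065185546875) 1.6274335573157732 z15 [ 0.5695 -0.2213] (160.9227294921875, 94.33992004394531) 1.6274340108853964
165 (206, 233, 87, 43) z34 [ 0.3897 -0.184 ] (99.5432357788086, 43.06947326660156) 1.7148541170740643 z15 [ 0.3787 -0.1835] (105.24298858642578, 45.53557205200195) 1.714854150363578
180 (201, 38, 162, 103) z34 [ 0.5702 -0.2198] (151.22039794921875, 88.28108215332031) 1.6274979766858286 z15 [ 0.5696 -0.2213] (159.87911987304688, 93.33594512939453) 1.62749802245891
180 (207, 233, 85, 43) z34 [ 0.3897 -0.184 ] (97.56187438964844, 42.30659866333008) 1.7185685776492092 z15 [ 0.3787 -0.1835] (103.14816284179688, 44.72904586791992) 1.7185672127791505
red (30, 80, 68, 64)
0.05 [ 0.5526 -0.0115] (58.1662712097168, 65.08963775634766)
0.095 [ 0.5566 -0.0372] (49.8785285949707, 55.81539535522461)
red (41, 239, 27, 26)
0.05 [0.4024 0.0261] (27.743879318237305, 35.002403259277344)
0.095 [ 0.4279 -0.0051] (23.79081916809082, 30.015113830566406)
red (3, 225, 20, 17)
0.05 [0.425 0.067] (19.512958526611328, 21.082080841064453)
0.095 [0.4472 0.0301] (16.73267364501953, 18.078227996826172)
```

The measurements match the given sizes: rack 99.5 x 43, tray 160.9 x 94.3, jar about 60. Next I'll look over the plate.

```bash
python3 -m jog '[5,-49,0,0,88,5,-49,0,0,88,5,-49,0,0,88,5,-49,0,0,88,5,-49,0,0,88,5,-49,0,0,88,5,-49,0,0,88,5,-49,0,0,88,0,0,0,0,88,0,0,0,0,88]'
python3 - <<'E'
from h import *
s=env.observe();print(s["t"],s["q"],s["ee_pos"],s["ee_rot"][0])
im,K,D,P=snap("wrist","w2");np.savez("w2.npz",im=im,K=K,D=D,P=P)
h=hsv(im)
for th in (165,180):
    m=((h[...,1]<60)&(h[...,2]>th)).astype(np.uint8)
    m=cv2.morphologyEx(m,cv2.MORPH_CLOSE,np.ones((9,9)))
    for c in blobs(m,1500)[:4]:
        print(th,cv2.boundingRect(c),"z8",*rect(c,.008,K,D,P))
y=(h[...,0]>12)&(h[...,0]<35)&(h[...,1]>120)&(h[...,2]>90)
for c in blobs(y,60)[:4]: print("yellow",cv2.boundingRect(c),*rect(c,.018,K,D,P))
dk=(h[...,2]<90).astype(np.uint8); cs,hi=cv2.findContours(dk,cv2.RETR_CCOMP,cv2.CHAIN_APPROX_NONE)
for c,i in zip(cs,hi[0]):
    a=cv2.contourArea(c)
    if i[3]>=0 and a>500: print("hole",cv2.boundingRect(c),a,*circ(c,.008,K,D,P))
for c in blobs(red(im),100):
    print("red",cv2.boundingRect(c),[circ(c,z,K,D,P) for z in(.056,.07)])
E
```

```text
t: 3.3
ee_pos: [0.5395, 0.1985, 0.2206]
ee_rot: [[1.0, -0.001, -0.0], [-0.001, -1.0, -0.002], [-0.0, 0.002, -1.0]]
force: [0.1, -1.1, 1.2]
opening: 0.0876
gripper_force: 0.0
3.3 [-0.4711  0.6437  0.0631  1.7481 -0.053   0.7525 -1.9536] [0.5395 0.1985 0.2206] [ 1.     -0.001  -0.0002]
165 (112, 65, 205, 132) z8 [0.5489 0.2376] (200.76441955566406, 140.86553955078125) 1.752801799052226
180 (112, 66, 204, 130) z8 [0.5494 0.2379] (200.3877410888672, 139.6001434326172) 1.750715395430474
yellow (99, 55, 202, 171) [0.5522 0.242 ] (208.756103515625, 149.08303833007812) 1.7535396278322326
yellow (36, 311, 11, 48) [0.3016 0.4825] (80.8028564453125, 10.661521911621094) 2.8613085309805126
yellow (465, 313, 10, 46) [ 0.2979 -0.0891] (77.60531616210938, 10.596760749816895) 0.244450957247128
hole (154, 151, 56, 53) 2197.5 [0.5146 0.2809] (62.45243835449219, 62.60930633544922)
hole (246, 141, 44, 43) 1397.0 [0.5327 0.1828] (48.65351486206055, 48.83433532714844)
hole (397, 260, 42, 43) 560.5 [ 0.3772 -0.0145] (20.807395935058594, 94.70985412597656)
red (432, 123, 61, 60) [(array([ 0.5532, -0.003 ]), (57.647396087646484, 58.80944061279297)), (array([0.5562, 0.0061]), (55.04222869873047, 56.151756286621094))]
red (477, 12, 34, 36) [(array([ 0.6623, -0.0089]), (28.411279678344727, 29.366683959960938)), (array([0.6605, 0.0004]), (27.127330780029297, 28.039560317993164))]
red (257, 288, 21, 19) [(array([0.3885, 0.1842]), (24.265308380126953, 25.929555892944336)), (array([0.399 , 0.1848]), (23.168716430664062, 24.757770538330078))]
red (324, 254, 18, 17) [(array([0.4332, 0.1125]), (19.77284049987793, 20.48638343811035)), (array([0.4417, 0.1164]), (18.879283905029297, 19.56057357788086))]
```

View pics/w2.png

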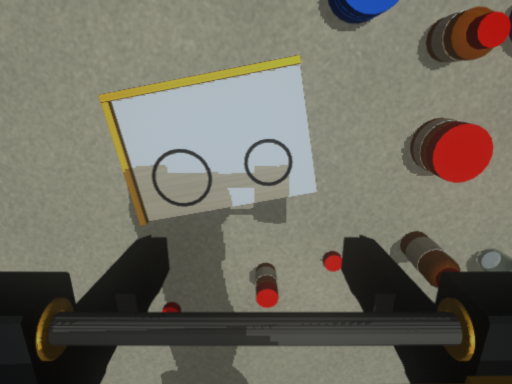

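The plate's circles agree with its rails: 99.8 mm apart, yaw 0.182, origin (0.5523, 0.2421). The vial cap is at (267,297) and the squat cap at (492,30). Now I'll move to the rack and turn for the grasp.

```bash
python3 -m jog '[-18.7,47.8,0,0,76,-18.7,47.8,0,0,76,-18.7,47.8,0,0,76,-18.7,47.8,0,0,76,-18.7,47.8,0,0,76,-18.7,47.8,0,0,76,-18.7,47.8,0,0,76,-18.7,47.8,0,0,76,0,0,8,-0.1715,76,0,0,8,-0.1715,76,0,0,8,-0.1715,76,0,0,8,-0.1715,76,0,0,8,-0.1715,76,0,0,8,-0.1715,76,0,0,8,-0.1715,76,0,0,8,-0.1715,76,0,0,8,-0.1715,76,0,0,8,-0.1715,76,0,0,0,0,76,0,0,0,0,76]'
python3 - <<'E'
from h import *
go(.3897,-.184,.014,1.715)
im,K,D,P=snap("wrist","w3");h=hsv(im)
m=((h[...,1]<60)&(h[...,2]>170)).astype(np.uint8)
m=cv2.morphologyEx(m,cv2.MORPH_CLOSE,np.ones((11,11)))
for c in blobs(m,1500)[:5]: print(cv2.boundingRect(c),*rect(c,.034,K,D,P))
E
```

```text
t: 5.85
ee_pos: [0.3898, -0.1826, 0.141]
ee_rot: [[-0.141, 0.99, -0.0], [0.99, 0.141, -0.001], [-0.001, -0.0, -1.0]]
force: [0.6, 0.5, -0.2]
opening: 0.0762
gripper_force: 0.0
t 5.85 th0 1.712 turn -0.003 then shift x -1.4 y -0.3 z 127.0
(387, 157, 125, 142) [ 0.5571 -0.2032] (130.565673828125, 91.39116668701172) 1.6262667931526957
(229, 175, 54, 68) [ 0.3918 -0.2028] (59.969200134277344, 43.99884033203125) 1.7126920963221108
```

View pics/w3.png

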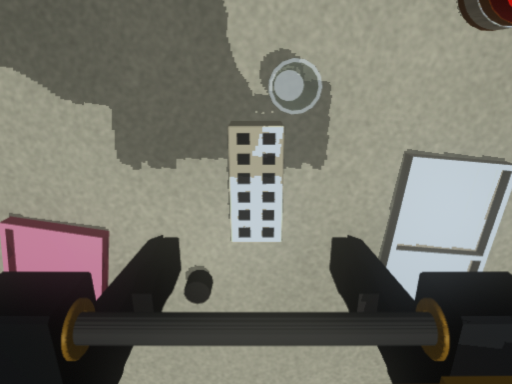

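The rack sits centred between the fingers, at columns 229–283 and rows 122–242. The beaker at (295,86) is clear of both fingers. I'll descend, grip and lift.

```bash
python3 -m jog '[-1,0.7,25,0,76,0,0,30,0,76,0,0,30,0,76,0,0,25,0,76,0,0,17,0,76,0,0,0,0,76,0,0,0,0,60,0,0,0,0,50,0,0,0,0,35,0,0,0,0,35,0,0,0,0,35,0,0,0,0,35,0,0,0,0,35]'
python3 -m jog '[0,0,-10,0,35,0,0,-25,0,35,0,0,-40,0,35,0,0,-40,0,35,0,0,-30,0,35,0,0,0,0,35]'
python3 - <<'E'
from h import *
go(.588,.2965,.19,1.753)
E
```

```text
t: 7.52
ee_pos: [0.3899, -0.1841, 0.0362]
ee_rot: [[-0.146, 0.989, -0.011], [0.989, 0.146, -0.002], [-0.0, -0.011, -1.0]]
force: [-0.4, -0.7, -0.5]
opening: 0.0351
gripper_force: 0.0
t: 8.28
ee_pos: [0.3923, -0.1844, 0.1827]
ee_rot: [[-0.145, 0.989, -0.007], [0.989, 0.145, -0.003], [-0.002, -0.007, -1.0]]
force: [-0.1, -0.4, 0.2]
opening: 0.0347
gripper_force: 0.0
t 8.28 th0 1.716 turn -0.037 then shift x 437.4 y 279.6 z -7.3
```

```bash
python3 -m jog '[0,0,25,0,76,0,0,30,0,76,0,0,30,0,76,0,0,20,0,76,0,0,0,0,76]'
python3 -c "
from h import *
s=env.observe();print(s['q'],s['ee_pos'])"
python3 -m jog '[0,0,15,0,76,0,0,15,0,76,0,0,15,0,76,0,0,0,0,76]'
python3 - <<'E'
from h import *
s=env.observe();print(s["q"],s["ee_rot"],s["force"])
go(.391,-.184,.014,1.715)
E
```

```text
t: 8.9
ee_pos: [0.3888, -0.1834, 0.0746]
ee_rot: [[-0.148, 0.989, -0.015], [0.989, 0.148, -0.001], [0.001, -0.015, -1.0]]
force: [0.5, -1.0, -0.6]
opening: 0.0757
gripper_force: 0.0
[ 0.5482  0.8018 -0.354   2.2486  1.0886  0.2912 -0.6297] [ 0.3888 -0.1834  0.0746]
t: 9.4
ee_pos: [0.3903, -0.1844, 0.0326]
ee_rot: [[-0.148, 0.989, -0.01], [0.989, 0.148, -0.003], [-0.002, -0.01, -1.0]]
force: [0.1, -0.2, 0.3]
opening: 0.0759
gripper_force: 0.0
[ 0.3901  0.8831 -0.0975  2.267   1.5467  0.0817 -1.0705] [[-0.1481  0.9889 -0.0098]
 [ 0.989   0.148  -0.0035]
 [-0.002  -0.0102 -0.9999]] [ 0.071  -0.1846  0.3259]
t 9.40 th0 1.719 turn 0.004 then shift x 0.3 y 0.7 z 18.6
```

```bash
python3 -m jog '[0,0,5,0,76,0,0,5,0,76,0,0,5,0,76,0,0,4,0,76,0,0,0,0,76]'
python3 - <<'E'
from h import *
s=env.observe();print(s["q"],s["ee_rot"][:,2],s["force"])
go(.391,-.184,.014,1.715)
E
```

```text
t: 10.02
ee_pos: [0.3902, -0.1846, 0.0138]
ee_rot: [[-0.146, 0.989, -0.009], [0.989, 0.146, -0.002], [-0.001, -0.009, -1.0]]
force: [0.5, -0.6, 0.2]
opening: 0.076
gripper_force: 0.0
[ 0.4851  0.9318 -0.2489  2.2626  1.7142  0.2064 -1.2382] [-0.0089 -0.0024 -1.    ] [ 0.4683 -0.5853  0.1932]
t 10.03 th0 1.717 turn 0.002 then shift x 0.5 y 0.9 z -0.2
```

```bash
python3 -m jog '[0,0.5,0,0,60,0,0,0,0,45,0,0,0,0,35,0,0,0,0,35,0,0,0,0,35,0,0,0,0,35]'
python3 -m jog '[0,0,-6,0,35,0,0,-10,0,35,0,0,-12,0,35,0,0,-15,0,35,0,0,-15,0,35,0,0,0,0,35]'
python3 - <<'E'
from h import *
s=env.observe();print(s["q"],s["ee_rot"][:,2],s["force"])
go(.588,.2965,.1,1.753)
E
```

```text
t: 10.78
ee_pos: [0.3909, -0.1845, 0.014]
ee_rot: [[-0.146, 0.989, -0.008], [0.989, 0.146, -0.003], [-0.002, -0.009, -1.0]]
force: [0.6, 0.9, 1.9]
opening: 0.0439
gripper_force: 30.0
t: 11.52
ee_pos: [0.3916, -0.1846, 0.0723]
ee_rot: [[-0.145, 0.989, -0.007], [0.989, 0.145, -0.003], [-0.001, -0.007, -1.0]]
force: [-0.1, -0.3, -1.5]
opening: 0.0438
gripper_force: 30.0
[ 0.5372  0.8047 -0.334   2.2489  1.1125  0.2717 -0.6525] [-0.0071 -0.0025 -1.    ] [-0.1441 -0.3021 -1.4829]
t 11.53 th0 1.716 turn -0.037 then shift x 437.5 y 280.3 z -27.7
```

```bash
python3 -m jog '[0,0,-30,-0.037,35,0,0,-30,0,35,0,0,-28,0,35,40,25,0,0,35,50,32,0,0,35,50,32,0,0,35,50,32,0,0,35,50,32,0,0,35,50,32,0,0,35,50,32,0,0,35,50,32,0,0,35,30,20,0,0,35,10,7,0,0,35,0,0,0,0,35,0,0,0,0,35]'
python3 - <<'E'
from h import *
s=env.observe();print(s["q"],s["ee_rot"][:,2],s["force"])
go(.5832,.2895,.1,1.753)
im,K,D,P=snap("wrist","w4")
im,K,D,P=snap("top","t4")
E
```

```text
t: 13.4
ee_pos: [0.5849, 0.2864, 0.1562]
ee_rot: [[-0.181, 0.983, -0.009], [0.983, 0.181, -0.006], [-0.004, -0.01, -1.0]]
force: [-0.5, 0.2, -1.9]
opening: 0.0436
gripper_force: 30.0
[-0.2076  0.8887 -0.6259  1.5289  0.5999  0.9345 -0.845 ] [-0.0093 -0.0059 -0.9999] [-0.4962  0.2    -1.9007]
t 13.40 th0 1.753 turn -0.000 then shift x 3.3 y -1.1 z 56.2
```

View pics/w4.png

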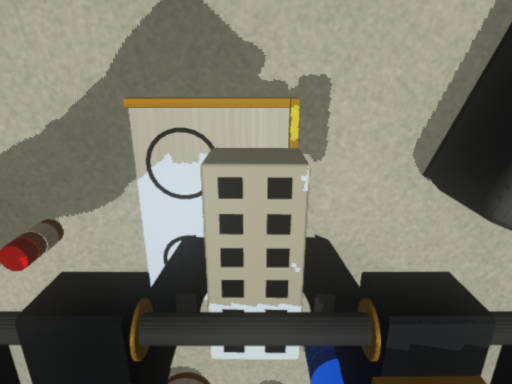

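The rack is held straight, with its front top edge at row 166 between columns 203 and 308. The short rail is at rows 98–108 and the long rail at columns 290–299. I'll check the rack's offset in hand before lowering.

```bash
python3 - <<'E'
from h import *
s=env.observe();c=env.calibration("wrist")
T=np.eye(4);T[:3,:3]=s["ee_rot"];T[:3,3]=s["ee_pos"];P=T@c["T_tool_cam"]
K=np.array([[c["fx"],0,c["cx"]],[0,c["fy"],c["cy"]],[0,0,1]]);D=c["D"]
psi=.182;R=np.array([[np.cos(psi),-np.sin(psi)],[np.sin(psi),np.cos(psi)]])
o=np.array([.55225,.2421])
a=plane([[204,166],[308,166]],.176,K,D,P)
print((a[:,:2]-o)@R*1000, "tcp plate",(s["ee_pos"][:2]-o)@R*1000, np.linalg.norm(a[0]-a[1]))
b=plane([[126,108],[300,108],[290,125],[290,147]],.018,K,D,P); print((b[:,:2]-o)@R*1000)
E
python3 -m jog '[0,0,30,0,35,0,0,30,0,35,0,0,30,0,35,0,0,20,0,35,0,0,10,0,35,0,0,7,0,35,0,0,0,0,35]'
python3 - <<'E'
from h import *
s=env.observe();print(s["q"],s["ee_rot"][:,2],s["force"])
go(.588,.2965,.0225,1.753)
E
```

```text
[[18.5988 88.1819]
 [59.8035 88.2613]] tcp plate [40.4111 38.0686] 0.041204758461853674
[[-72.1573  97.3629]
 [ 75.3712  97.3047]
 [ 67.4142  83.0789]
 [ 68.0567  63.9761]]
t: 14.38
ee_pos: [0.5841, 0.2888, 0.0301]
ee_rot: [[-0.182, 0.983, -0.008], [0.983, 0.182, -0.003], [-0.001, -0.009, -1.0]]
force: [-0.3, 0.0, -1.9]
opening: 0.0437
gripper_force: 30.0
[-0.2546  1.0497 -0.5314  1.5802  0.7206  0.7251 -0.9415] [-0.0083 -0.0026 -1.    ] [-0.3342  0.0418 -1.8945]
t 14.38 th0 1.754 turn 0.001 then shift x 6.9 y 5.2 z 7.6
```

```bash
python3 -m jog '[0,0,3,0,35,0,0,2.5,0,35,0,0,2,0,35,0,0,0,0,35]'
python3 -m jog '[0,2,0,0,35,0,2,0,0,35,0,1.5,0,0,35,0,1,0,0,35,0,0,0,0,35]'
python3 -m jog '[2,0,0,0,35,2,0,0,0,35,2,0,0,0,35,1,0,0,0,35,0,0,0,0,35]'
python3 - <<'E'
from h import *
s=env.observe();print(s["ee_rot"][:,2],s["force"],s["ft_torque"])
go(.588,.2965,.0225,1.753)
E
```

```text
t: 14.88
ee_pos: [0.5838, 0.2886, 0.0222]
ee_rot: [[-0.183, 0.983, -0.009], [0.983, 0.182, -0.003], [-0.001, -0.009, -1.0]]
force: [0.3, 0.5, -2.5]
opening: 0.0438
gripper_force: 30.0
t: 15.5
ee_pos: [0.5903, 0.2899, 0.0223]
ee_rot: [[-0.182, 0.983, -0.009], [0.983, 0.182, -0.003], [-0.001, -0.009, -1.0]]
force: [-0.1, -0.2, -1.2]
opening: 0.0437
gripper_force: 30.0
t: 16.12
ee_pos: [0.5891, 0.2959, 0.0223]
ee_rot: [[-0.182, 0.983, -0.009], [0.983, 0.182, -0.004], [-0.003, -0.009, -1.0]]
force: [0.7, -1.7, 0.2]
opening: 0.0437
gripper_force: 30.0
[-0.0086 -0.0043 -1.    ] [ 0.6946 -1.6681  0.1686] [-0.4667 -0.0664  0.0394]
t 16.12 th0 1.754 turn 0.001 then shift x 0.8 y -1.0 z -0.2
```

```bash
for i in 1; do python3 -m jog '[0,0,0.5,0,35,0,0.7,0,0,35,0,0.7,0,0,35,0,0,0,0,35]'
python3 -m jog '[0,1,0,0,35,0,0,0,0,35]'; python3 -m jog '[1,0,0,0,35,0,0,0,0,35]'; python3 -m jog '[1,0,0,0,35,0,0,0,0,35]'; done | grep -E "ee_pos|force:"
python3 - <<'E'
from h import *
go(.588,.2965,.0225,1.753)
E
```

```text
ee_pos: [0.5892, 0.2959, 0.0221]
force: [-4.1, -5.5, 6.3]
gripper_force: 30.0
ee_pos: [0.5892, 0.2959, 0.0222]
force: [-5.7, -7.3, 9.8]
gripper_force: 30.0
ee_pos: [0.5892, 0.2959, 0.0221]
force: [-6.1, -8.0, 9.5]
gripper_force: 30.0
ee_pos: [0.5892, 0.2959, 0.0222]
force: [-5.7, -9.4, 11.2]
gripper_force: 30.0
t 17.38 th0 1.754 turn 0.001 then shift x 0.8 y -1.1 z -0.3
```

```bash
python3 -m jog '[0,0,0,0,45,0,0,0,0,50,0,0,0,0,60,0,0,0,0,64,0,0,-10,0,64,0,0,-30,0,64,0,0,-40,0,64,0,0,-40,0,64,-20,0,-40,0,64,-40,0,-20,0,64,0,0,0,0,64]'
python3 - <<'E'
from h import *
im,K,D,P=snap("wrist","w5");h=hsv(im);np.savez("w5.npz",im=im,K=K,D=D,P=P)
go(.588,.2965,.0225,1.753)
E
```

```text
t: 18.75
ee_pos: [0.6062, 0.2368, 0.2042]
ee_rot: [[-0.176, 0.984, -0.004], [0.984, 0.176, -0.004], [-0.004, -0.005, -1.0]]
force: [0.6, 0.5, -0.1]
opening: 0.0637
gripper_force: 0.0
t 18.80 th0 1.751 turn -0.002 then shift x 59.4 y -5.9 z 180.7
```

View pics/w5.png

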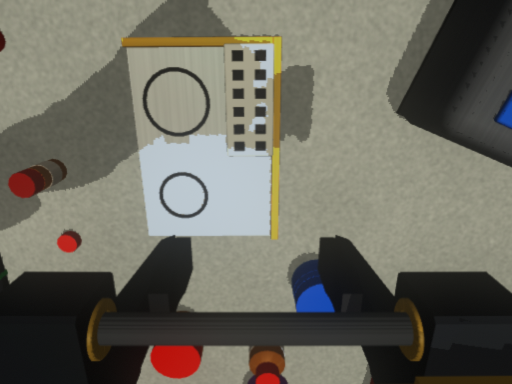

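The rack sits in the corner, at columns 225–275 and rows 42–155. I'll zoom in to check how snug it is against the rails.

Run:
```python
from h import *
d=np.load("w5.npz");im,K,D,P=[d[k] for k in("im","K","D","P")]
cv2.imwrite("pics/w5z.png",cv2.resize(im[30:170,205:295,::-1],None,fx=4.2,fy=4.2,interpolation=cv2.INTER_NEAREST))
psi=.182;R=np.array([[np.cos(psi),-np.sin(psi)],[np.sin(psi),np.cos(psi)]]);o=np.array([.55225,.2421])
w=lambda u,z:(plane(u,z,K,D,P)[:,:2]-o)@R*1000
# dark squares centres at z .042
h=hsv(im);m=(h[...,2]<90).astype(np.uint8);m[:,:225]=0;m[:,272:]=0;m[160:]=0;m[:44]=0
pts=[]
for c in blobs(m,20):
    M=cv2.moments(c);pts.append([M["m10"]/M["m00"],M["m01"]/M["m00"]])
q=w(pts,.042);print(len(q),np.round(q[np.argsort(q[:,1])],1).tolist(),q.mean(0))
```

```text
12 [[54.8, 7.5], [34.7, 7.6], [54.9, 23.1], [34.4, 23.1], [34.7, 39.1], [54.4, 39.6], [54.5, 55.0], [34.6, 55.1], [54.4, 71.2], [34.5, 71.2], [54.5, 87.1], [34.4, 87.3]] [44.5572 47.2406]
```

View pics/w5z.png

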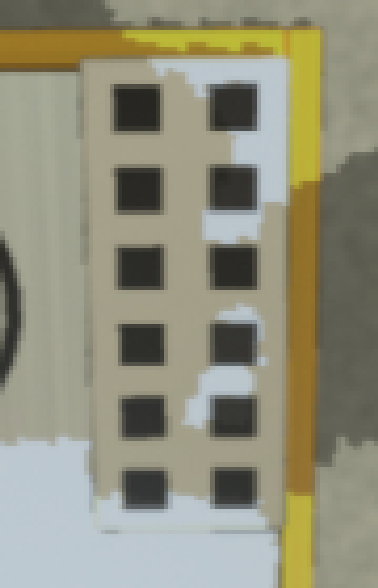

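The rack is at (44.6, 47.2) in plate coordinates, so it is seated within measuring error. I'll still give it a light push with closed fingers toward each rail.

Run:
```python
from h import *
go(.5428,.2932,.08,1.753)
```

```text
t 18.80 th0 1.751 turn -0.002 then shift x 64.4 y -51.0 z 123.2
```

```bash
python3 -m jog '[32,-26,0,-0.002,0,32,-25,0,0,0,0,0,40,0,0,0,0,40,0,0,0,0,40,0,0,0,0,30,0,0,0,0,18,0,0,0,0,4,0,0,0,0,0,0,0]'
python3 -m jog '[0,2,0,0,0,0,1,0,0,0,0,1,0,0,0,0,0,0,0,0]'
python3 -c "
from h import *
go(.5428,.2932,.03,1.753)"
python3 -m jog '[0,1,0,0,0,0,1,0,0,0,0,0,0,0,0]'
```

```text
t: 19.92
ee_pos: [0.5403, 0.2945, 0.0309]
ee_rot: [[-0.185, 0.983, -0.008], [0.983, 0.185, -0.002], [-0.0, -0.008, -1.0]]
force: [-0.0, 0.4, 0.4]
opening: 0.0004
gripper_force: 0.0
t: 20.42
ee_pos: [0.5442, 0.2945, 0.0304]
ee_rot: [[-0.184, 0.983, -0.008], [0.983, 0.184, -0.003], [-0.001, -0.009, -1.0]]
force: [-0.6, 0.7, -0.1]
opening: 0.0003
gripper_force: 0.0
t 20.43 th0 1.756 turn 0.003 then shift x -1.0 y -1.6 z 0.4
t: 20.8
ee_pos: [0.5461, 0.2949, 0.0302]
ee_rot: [[-0.184, 0.983, -0.009], [0.983, 0.184, -0.003], [-0.001, -0.009, -1.0]]
force: [-0.2, 0.3, -0.4]
opening: 0.0004
gripper_force: 0.0
```

```bash
(python3 -m jog '[0,1.5,0,0,0,0,1.5,0,0,0,0,0,0,0,0]'; python3 -m jog '[0,1.5,0,0,0,0,1,0,0,0,0,0,0,0,0]';python3 -m jog '[0,1,0,0,0,0,1,0,0,0,0,0,0,0,0]') | grep -E "ee_pos|force: \["
```

```text
ee_pos: [0.5491, 0.2954, 0.0302]
force: [0.2, -0.2, 0.3]
ee_pos: [0.5515, 0.2959, 0.0301]
force: [0.9, -0.2, -0.4]
ee_pos: [0.5524, 0.2961, 0.0301]
force: [-3.0, -1.0, 1.9]
```

```bash
(python3 -m jog '[0,1,0,0,0,0,1,0,0,0,0,0,0,0,0]'; python3 -m jog '[0,-6,0,0,0,-30,0,0,0,0,-45,0,0,0,0,0,20,0,0,0,0,20,0,0,0,0,0,0,0,0]') | grep -E "ee_pos|force: \["
python3 -c "
from h import *
s=env.observe();psi=.182;R=np.array([[np.cos(psi),-np.sin(psi)],[np.sin(psi),np.cos(psi)]]);print((s['ee_pos'][:2]-[.55225,.2421])@R)"
```

```text
ee_pos: [0.5525, 0.2961, 0.03]
force: [-8.1, -1.5, 5.9]
ee_pos: [0.6046, 0.2291, 0.0299]
force: [-0.1, -0.3, -0.3]
[ 0.0491 -0.0223]
```

```bash
(python3 -m jog '[3,0,0,0,0,2,0,0,0,0,0,0,0,0,0]'; python3 -m jog '[1.5,0,0,0,0,1,0,0,0,0,0,0,0,0,0]';python3 -m jog '[1,0,0,0,0,1,0,0,0,0,0,0,0,0,0]') | grep -E "ee_pos|force: \["
```

```text
ee_pos: [0.601, 0.2347, 0.03]
force: [-0.2, -0.2, -0.8]
ee_pos: [0.6011, 0.2366, 0.0299]
force: [0.1, -0.1, -0.1]
ee_pos: [0.6009, 0.2381, 0.0299]
force: [0.6, -1.3, -0.4]
```

```bash
(python3 -m jog '[1,0,0,0,0,1,0,0,0,0,0.5,0,0,0,0,0,0,0,0,0]'; python3 -m jog '[-5,0,0,0,0,0,0,-40,0,60,0,0,-50,0,60,0,0,-40,0,60,0,0,0,0,60]') | grep -E "ee_pos|force: \["
python3 -c "
from h import *
go(.66,-.001,.013,1.753)"
```

```text
ee_pos: [0.6009, 0.2382, 0.0299]
force: [0.8, -6.8, 3.8]
ee_pos: [0.604, 0.2392, 0.1635]
force: [0.5, 0.4, 0.4]
t 25.30 th0 1.757 turn 0.004 then shift x -246.3 y 11.6 z 150.5
```

```bash
python3 -m jog '[-40,2,0,0.004,64,-55,3,0,0,64,-55,3,0,0,64,-55,3,0,0,64,-31,0,0,0,64,-10,0,0,0,64,0,0,0,0,64]' | grep ee_pos
python3 - <<'E'
from h import *
im,K,D,P=snap("wrist","w6");np.savez("w6.npz",im=im,K=K,D=D,P=P)
for c in blobs(red(im),100):
    print("red",cv2.boundingRect(c),[circ(c,z,K,D,P) for z in(.05,.07)])
go(.66,-.001,.013,1.753)
E
```

```text
ee_pos: [0.6573, -0.0025, 0.1594]
red (93, 130, 76, 73) [(array([ 0.5533, -0.006 ]), (58.04136276245117, 64.0181655883789)), (array([0.5603, 0.0006]), (53.48234939575195, 58.98970031738281))]
red (455, 231, 57, 63) [(array([ 0.874, -0.035]), (51.77790832519531, 83.32205963134766)), (array([ 0.8558, -0.0261]), (47.71086883544922, 76.77734375))]
red (245, 174, 37, 35) [(array([ 0.6618, -0.0063]), (29.467092514038086, 30.30691909790039)), (array([0.6602, 0.0004]), (27.152507781982422, 27.926389694213867))]
red (468, 206, 44, 29) [(array([0.8582, 0.004 ]), (25.96455955505371, 49.32638168334961)), (array([0.8412, 0.0099]), (23.925111770629883, 45.451866149902344))]
red (476, 180, 36, 26) [(array([0.8512, 0.0281]), (23.52935028076172, 37.845130920410156)), (array([0.8348, 0.0321]), (21.681182861328125, 34.87248992919922))]
t 26.23 th0 1.755 turn 0.002 then shift x -0.4 y 2.7 z 146.7
```

```bash
python3 -m jog '[1,3,20,0,64,0,0,35,0,64,0,0,35,0,64,0,0,30,0,64,0,0,17,0,64,0,0,7,0,64,0,0,0,0,64,0,0,0,0,50,0,0,0,0,35,0,0,0,0,35,0,0,0,0,35,0,0,0,0,35]'
python3 -m jog '[0,0,-10,0,35,0,0,-30,0,35,0,0,-40,0,35,0,0,-40,0,35,0,0,-20,0,35,0,0,0,0,35]'|grep -E "ee_pos|force"
python3 - <<'E'
from h import *
psi=.182;R=np.array([[np.cos(psi),-np.sin(psi)],[np.sin(psi),np.cos(psi)]]);o=np.array([.55225,.2421])
w=o+R@[-.030,.045];print(w,o+R@[-.03,-.055])
go(*w,.0235,1.753)
E
```

```text
t: 27.72
ee_pos: [0.6602, -0.0023, 0.017]
ee_rot: [[-0.18, 0.984, -0.007], [0.984, 0.18, -0.003], [-0.001, -0.007, -1.0]]
force: [-0.3, -0.6, 5.3]
opening: 0.0429
gripper_force: 30.0
ee_pos: [0.661, -0.002, 0.157]
force: [0.3, -0.4, -0.8]
gripper_force: 30.0
[0.5146 0.2809] [0.5327 0.1826]
t 28.48 th0 1.752 turn -0.001 then shift x 304.7 y -92.7 z 133.5
```

```bash
python3 -m jog '[40,-12,0,0,35,50,-15,0,0,35,55,-17,0,0,35,55,-17,0,0,35,55,-17,0,0,35,40,-12,0,0,35,10,-3,0,0,35,0,0,0,0,35]'|grep -E "ee_pos|force"
python3 - <<'E'
from h import *
im,K,D,P=snap("wrist","w7")
go(.5146,.2809,.025,1.753)
E
```

```text
ee_pos: [0.5136, 0.2803, 0.1552]
force: [0.2, 0.3, -1.3]
gripper_force: 30.0
t 29.52 th0 1.751 turn -0.002 then shift x 1.8 y 0.5 z 130.3
```

View pics/w7.png

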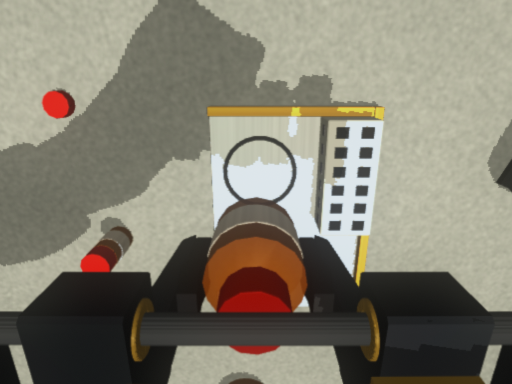

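The squat bottle hangs upright and centred in the fingers, with its cap at (255,322). The large circle is at (260,171), and the rack is still in its corner. Lowering now.

```bash
python3 -m jog '[-0.7,0.5,25,0,35,0,0,35,0,35,0,0,35,0,35,0,0,20,0,35,0,0,10,0,35,0,0,3,0,35,0,0,0,0,35]'|grep -E "ee_pos|force"
python3 -m jog '[0,0,1.5,0,35,0,0,0,0,35]'|grep -E "ee_pos|force"
python3 -m jog '[0,0,1,0,35,0,0,0,0,35]'|grep -E "ee_pos|force"
```

```text
ee_pos: [0.514, 0.2805, 0.0292]
force: [-1.0, 0.9, -0.1]
gripper_force: 30.0
ee_pos: [0.5137, 0.2804, 0.0275]
force: [0.4, 0.3, -1.6]
gripper_force: 30.0
ee_pos: [0.5135, 0.2802, 0.026]
force: [-0.1, -0.2, -0.8]
gripper_force: 30.0
```

```bash
python3 -m jog '[0,0,1,0,35,0,0,0,0,35]'|grep -E "ee_pos|force"
python3 -m jog '[0,0,1,0,35,0,0,0,0,35]'|grep -E "ee_pos|force"
```

```text
ee_pos: [0.5135, 0.2803, 0.0251]
force: [-0.3, -0.8, 0.6]
gripper_force: 30.0
ee_pos: [0.5135, 0.2803, 0.025]
force: [-1.9, -1.5, 8.6]
gripper_force: 30.0
```

```bash
python3 -m jog '[0,0,-0.7,0,45,0,0,0,0,50,0,0,0,0,58,0,0,0,0,58,0,0,-10,0,58,0,0,-30,0,58,0,0,-40,0,58,0,0,-40,0,58,0,0,-10,0,58,0,0,0,0,58]'|grep -E "ee_pos|force"
python3 -c "
from h import *
go(.3875,.183,.12,1.753)"
```

```text
ee_pos: [0.5148, 0.2804, 0.1552]
force: [-0.1, -0.1, -1.0]
gripper_force: 0.0
t 32.65 th0 1.752 turn -0.001 then shift x -72.8 y -142.8 z 35.2
```

```bash
python3 -m jog '[-18,-36,0,0,54,-18,-36,0,0,54,-18,-36,0,0,54,-12,-24,0,0,54,-7,-11,0,0,54,0,0,0,0,54,0,0,0,0,54]'|grep -E "ee_pos|force"
python3 - <<'E'
from h import *
im,K,D,P=snap("wrist","w8");np.savez("w8.npz",im=im,K=K,D=D,P=P)
for c in blobs(red(im),100):
    print("red",cv2.boundingRect(c),[circ(c,z,K,D,P) for z in(.01,.056)])
print(env.observe()["q"]);go(.3875,.183,.018,1.753)
E
```

```text
ee_pos: [0.3882, 0.184, 0.1559]
force: [-0.6, 0.2, -0.1]
gripper_force: 0.0
red (448, 72, 43, 44) [(array([0.5523, 0.2864]), (35.38758850097656, 36.06745529174805)), (array([0.5239, 0.2831]), (29.795778274536133, 30.368240356445312))]
red (241, 173, 31, 31) [(array([0.3891, 0.1697]), (29.180849075317383, 29.590585708618164)), (array([0.3865, 0.1848]), (24.569812774658203, 24.914793014526367))]
red (199, 0, 29, 29) [(array([0.3286, 0.3087]), (22.496362686157227, 23.34735679626465)), (array([0.3355, 0.3018]), (18.94158172607422, 19.658113479614258))]
red (248, 246, 23, 20) [(array([0.4046, 0.1003]), (22.423519134521484, 22.940885543823242)), (array([0.3996, 0.1264]), (18.8802433013916, 19.31586265563965))]
[-0.1899  0.652  -0.5633  2.1976  0.7416  0.4945 -1.1549]
t 33.58 th0 1.752 turn -0.001 then shift x -0.9 y -0.8 z 138.0
```

View pics/w8.png

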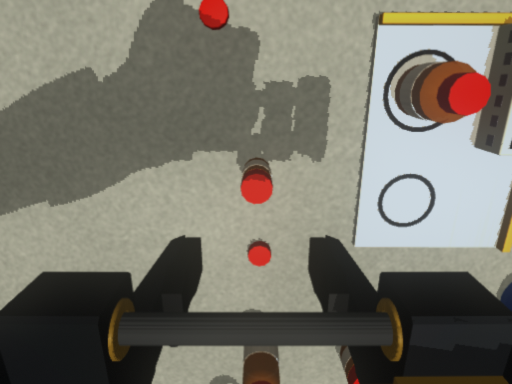

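The squat bottle stands inside the large circle (base about (415,92)). The vial cap is at (257,188), between the fingers' paths. The descent has to be slow here because the wrist is near its limit.

```bash
python3 -m jog '[1,-1.5,15,0,54,0,0,15,0,54,0,0,15,0,54,0,0,12,0,54,0,0,12,0,54,0,0,12,0,54,0,0,10,0,54,0,0,10,0,54,0,0,8,0,54,0,0,8,0,54,0,0,7,0,54,0,0,5,0,54,0,0,5,0,54,0,0,4,0,54,0,0,0,0,54]'
python3 -c "
from h import *
print(env.observe()['q']);go(.3865,.1848,.018,1.753)"
```

```text
t: 35.45
ee_pos: [0.3855, 0.1838, 0.0206]
ee_rot: [[-0.18, 0.984, -0.01], [0.984, 0.18, -0.003], [-0.002, -0.01, -1.0]]
force: [1.1, 0.4, 0.5]
opening: 0.0538
gripper_force: 0.0
[-0.4274  0.9134 -0.2     2.2748  1.7387  0.158  -2.1118]
t 35.45 th0 1.752 turn -0.001 then shift x 0.8 y 1.2 z 2.6
```

```bash
python3 -m jog '[0.8,1,0,0,54,0,0,0,0,40,0,0,0,0,28,0,0,0,0,18,0,0,0,0,18,0,0,0,0,18,0,0,0,0,18,0,0,-5,0,18,0,0,-7,0,18,0,0,-10,0,18,0,0,-12,0,18,0,0,-15,0,18,0,0,-15,0,18,0,0,-15,0,18,0,0,-20,0,18,0,0,-20,0,18,0,0,-20,0,18,0,0,0,0,18]'
python3 -c "
from h import *
print(env.observe()['q']);go(.5327,.1827,.03,1.753)"
```

```text
t: 37.7
ee_pos: [0.3878, 0.1852, 0.1608]
ee_rot: [[-0.18, 0.984, -0.007], [0.984, 0.18, -0.003], [-0.001, -0.008, -1.0]]
force: [0.7, 0.8, -1.2]
opening: 0.025
gripper_force: 30.0
[-0.1478  0.6572 -0.6378  2.1904  0.7778  0.5409 -1.2016]
t 37.70 th0 1.752 turn -0.001 then shift x -28.7 y 142.0 z 130.8
```

```bash
python3 -m jog '[-8,40,0,0,18,-9,45,0,0,18,-8,40,0,0,18,-4,17,0,0,18,0,0,0,0,18,0,0,30,0,18,0,0,35,0,18,0,0,30,0,18,0,0,20,0,18,0,0,10,0,18,0,0,0,0,18]'|grep -E "ee_pos|force"
python3 -c "
from h import *
go(.5327,.1827,.0288,1.753)"
```

```text
ee_pos: [0.5307, 0.1817, 0.0335]
force: [0.8, 1.2, 0.2]
gripper_force: 30.0
t 39.08 th0 1.753 turn -0.000 then shift x 0.6 y 2.2 z 4.7
```

```bash
python3 -m jog '[0.6,2,2,0,18,0,0,1.5,0,18,0,0,1,0,18,0,0,0,0,18]'|grep -E "ee_pos|force: \["
python3 -m jog '[0,0,1,0,18,0,0,0,0,18]'|grep -E "ee_pos|force: \["
python3 -m jog '[0,0,1,0,18,0,0,0,0,18]'|grep -E "ee_pos|force: \["
```

```text
ee_pos: [0.5329, 0.1824, 0.0292]
force: [-0.0, -0.1, -0.1]
ee_pos: [0.5329, 0.1825, 0.0291]
force: [-2.3, -1.9, 7.8]
ee_pos: [0.533, 0.1825, 0.029]
force: [-2.8, -2.4, 16.3]
```

```bash
python3 -m jog '[0,0,-2,0,25,0,0,0,0,35,0,0,0,0,42,0,0,0,0,42,0,0,-15,0,42,0,0,-35,0,42,0,0,-40,0,60,0,0,-30,0.1696,80,0,0,-10,0.1696,82,0,0,0,0.1696,82,0,0,0,0.1696,82,0,0,0,0.1696,82,0,0,0,0.1696,82,0,0,0,0.1696,82,0,0,0,0.1696,82,0,0,0,0.1696,82,0,0,0,0.1696,82,0,0,0,0,82]'
python3 -c "
from h import *
go(.5525,-.0085,.16,.057)"
```

```text
t: 42.32
ee_pos: [0.534, 0.1835, 0.1599]
ee_rot: [[0.998, 0.059, -0.009], [0.059, -0.998, -0.004], [-0.009, 0.003, -1.0]]
force: [-0.6, -0.8, 0.8]
opening: 0.0824
gripper_force: 0.0
t 42.33 th0 0.059 turn 0.002 then shift x 7.6 y 192.7 z -0.1
```

```bash
python3 -m jog '[2,45,0,0.002,84,2,50,0,0,84,2,50,0,0,84,1.5,38,0,0,84,0,10,0,0,84,0,0,0,0,84]'|grep -E "ee_pos"
python3 - <<'E'
from h import *
im,K,D,P=snap("wrist","w9");np.savez("w9.npz",im=im,K=K,D=D,P=P)
for c in blobs(red(im),100):
    print("red",cv2.boundingRect(c),[circ(c,z,K,D,P) for z in(.05,.095)])
go(.5525,-.0085,.02,.057)
E
```

```text
ee_pos: [0.5522, -0.0087, 0.16]
red (217, 145, 72, 72) [(array([ 0.5527, -0.0083]), (58.09394836425781, 60.98695755004883)), (array([ 0.5673, -0.0076]), (47.81798553466797, 50.19929122924805))]
red (0, 186, 29, 29) [(array([0.5262, 0.1911]), (25.299816131591797, 25.715087890625)), (array([0.5455, 0.1565]), (20.824674606323242, 21.16646957397461))]
red (223, 346, 31, 13) [(array([ 0.3802, -0.0025]), (27.722599029541016, 30.081972122192383)), (array([ 0.4253, -0.0029]), (22.818904876708984, 24.76091957092285))]
t 43.12 th0 0.057 turn 0.000 then shift x 0.3 y 1.1 z 140.0
```

View pics/w9.png

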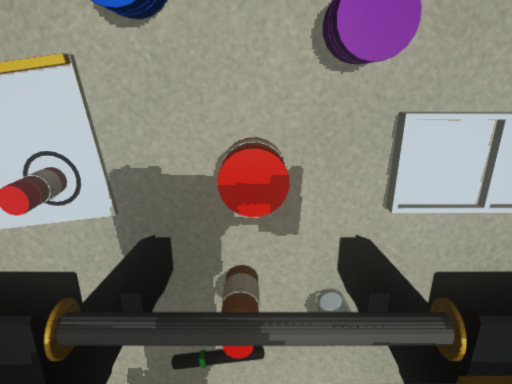

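The vial stands inside the small circle (base about (52,182)). The jar cap is centred under the gripper at (253,181). Descending to grip it.

```bash
python3 -m jog '[0.3,0,20,0,84,0,0,35,0,84,0,0,35,0,84,0,0,28,0,84,0,0,15,0,84,0,0,7,0,84,0,0,0,0,84,0,0,0,0,70,0,0,0,0,50,0,0,0,0,50,0,0,0,0,50,0,0,0,0,50,0,0,0,0,50]'
python3 -m jog '[0,0,-10,0,50,0,0,-30,0,50,0,0,-40,0,50,0,0,-20,0,50,0,0,0,0,50]'|grep -E "ee_pos|force"
python3 - <<'E'
from h import *
p=.057;R=np.array([[np.cos(p),-np.sin(p)],[np.sin(p),np.cos(p)]]);o=np.array([.5696,-.2213])
w=o+R@[0,.0335];print(w,o+R@[0,-.0445]);go(*w,.025,.057)
E
```

```text
t: 44.75
ee_pos: [0.5516, -0.0095, 0.0203]
ee_rot: [[0.998, 0.054, -0.008], [0.054, -0.999, -0.004], [-0.009, 0.003, -1.0]]
force: [-0.6, 0.7, 6.1]
opening: 0.0592
gripper_force: 30.0
ee_pos: [0.5529, -0.0098, 0.1212]
force: [-0.1, -0.5, -1.8]
gripper_force: 30.0
[ 0.5677 -0.1879] [ 0.5721 -0.2657]
t 45.38 th0 0.054 turn -0.003 then shift x 4.6 y 178.6 z 96.2
```

```bash
python3 -m jog '[1,40,0,-0.003,50,1,50,0,0,50,1,50,0,0,50,0.6,30,0,0,50,0,8,0,0,50,0,0,0,0,50,0,0,0,0,50]'|grep -E "ee_pos|force: \["
python3 - <<'E'
from h import *
go(.5672,-.1879,.025,.057)
E
```

```text
ee_pos: [0.5658, -0.1843, 0.1201]
force: [0.7, -0.7, -0.6]
t 46.25 th0 0.060 turn 0.003 then shift x 1.2 y 3.6 z 95.1
```

```bash
python3 -m jog '[1.2,3.4,0,0.003,50,0,0,25,0,50,0,0,30,0,50,0,0,20,0,50,0,0,12,0,50,0,0,5,0,50,0,0,0,0,50]'|grep -E "ee_pos|force: \["
python3 -m jog '[0,0,1.5,0,50,0,0,1,0,50,0,0,0,0,50]'|grep -E "ee_pos|force: \["
python3 -m jog '[0,0,1,0,50,0,0,0,0,50]'|grep -E "ee_pos|force: \["
```

```text
ee_pos: [0.5665, -0.1907, 0.0285]
force: [-0.2, -0.7, -1.5]
ee_pos: [0.5663, -0.1907, 0.026]
force: [-0.4, -0.1, -1.6]
ee_pos: [0.5664, -0.1907, 0.0254]
force: [-0.3, 0.5, 4.8]
```

```bash
python3 -m jog '[0,0,-0.7,0,65,0,0,0,0,72,0,0,0,0,76,0,0,0,0,76,0,0,-10,0,76,0,0,-30,0,76,0,0,-40,0,60,0,0,-40,0,60,0,0,-20,-0.1746,60,0,0,0,-0.1746,60,0,0,0,-0.1746,60,0,0,0,-0.1746,60,0,0,0,-0.1746,60,0,0,0,-0.1746,60,0,0,0,-0.1746,60,0,0,0,-0.1746,60,0,0,0,-0.1746,60,0,0,0,0,60]'
python3 -c "
from h import *
go(.4265,-.004,.17,1.628)"
```

```text
t: 50.0
ee_pos: [0.5674, -0.1904, 0.1659]
ee_rot: [[-0.053, 0.999, -0.009], [0.999, 0.053, -0.004], [-0.004, -0.01, -1.0]]
force: [-0.4, -0.2, 0.2]
opening: 0.0602
gripper_force: 0.0
t 50.00 th0 1.623 turn -0.005 then shift x 194.1 y -130.0 z -4.1
```

```bash
python3 -m jog '[35,-23,-4,-0.005,60,42,-28,0,0,60,42,-28,0,0,60,42,-28,0,0,60,25,-17,0,0,60,8,-6,0,0,60,0,0,0,0,60,0,0,0,0,60]'|grep -E "ee_pos|force: \["
python3 - <<'E'
from h import *
im,K,D,P=snap("wrist","w10");np.savez("w10.npz",im=im,K=K,D=D,P=P)
for c in blobs(red(im),100):
    print("red",cv2.boundingRect(c),[circ(c,z,K,D,P) for z in(.056,.095)])
print(env.observe()["q"]);go(.4265,-.004,.038,1.628)
E
```

```text
ee_pos: [0.4274, -0.0052, 0.17]
force: [-0.0, -0.2, 0.1]
red (239, 179, 35, 33) [(array([ 0.4262, -0.0156]), (28.986282348632812, 29.489782333374023)), (array([ 0.4256, -0.0015]), (24.62017250061035, 25.04784393310547))]
red (227, 35, 26, 29) [(array([0.4074, 0.0967]), (18.9465389251709, 19.37883758544922)), (array([0.4097, 0.0939]), (16.092676162719727, 16.459875106811523))]
red (353, 352, 15, 29) [(array([ 0.5429, -0.1967]), (10.215106010437012, 41.680686950683594)), (array([ 0.5248, -0.1554]), (8.676420211791992, 35.40248107910156))]
[ 0.3528  0.6538 -0.7136  2.1856  0.7956  0.5942 -0.8989]
t 51.05 th0 1.627 turn -0.001 then shift x 1.2 y -0.7 z 132.0
```

```bash
python3 -m jog '[3,-1.2,15,0,60,0,0,18,0,60,0,0,18,0,60,0,0,15,0,60,0,0,12,0,60,0,0,12,0,60,0,0,10,0,60,0,0,10,0,60,0,0,8,0,60,0,0,7,0,60,0,0,6,0,60,0,0,0,0,60]'
python3 -c "
from h import *
print(env.observe()['q']);go(.4258,-.002,.038,1.628)"
```

```text
t: 52.55
ee_pos: [0.4243, -0.0024, 0.0385]
ee_rot: [[-0.058, 0.998, -0.01], [0.998, 0.058, -0.004], [-0.004, -0.01, -1.0]]
force: [0.3, 0.4, -0.2]
opening: 0.0599
gripper_force: 0.0
[ 0.0808  0.8789 -0.3024  2.279   1.4998  0.2353 -1.5575]
t 52.55 th0 1.629 turn 0.001 then shift x 0.3 y 1.6 z 0.5
```

```bash
python3 -m jog '[0,1.5,0,0,60,0,0,0,0,48,0,0,0,0,38,0,0,0,0,28,0,0,0,0,28,0,0,0,0,28,0,0,0,0,28]'
python3 -m jog '[0,0,-5,0,28,0,0,-8,0,28,0,0,-12,0,28,0,0,-15,0,28,0,0,-20,0,28,0,0,-20,0,28,0,0,-20,0,28,0,0,0,0,28]'|grep -E "ee_pos|force"
python3 -c "
from h import *
go(.5721,-.2657,.1385,1.628)"
```

```text
t: 53.42
ee_pos: [0.4256, -0.0015, 0.0392]
ee_rot: [[-0.06, 0.998, -0.009], [0.998, 0.06, -0.004], [-0.003, -0.009, -1.0]]
force: [1.4, 0.3, 2.3]
opening: 0.0352
gripper_force: 29.7
ee_pos: [0.4263, -0.0013, 0.1396]
force: [-0.2, -0.1, -1.8]
gripper_force: 29.7
t 54.42 th0 1.630 turn 0.002 then shift x -272.3 y 130.5 z 1.1
```

```bash
python3 -m jog '[-35,18,-10,0.002,28,-48,23,0,0,28,-50,24,0,0,28,-50,24,0,0,28,-48,23,0,0,28,-30,14,0,0,28,-11,4,0,0,28,0,0,0,0,28,0,0,0,0,28]'|grep -E "ee_pos|force"
python3 -c "
from h import *
im,K,D,P=snap('wrist','w11')
go(.5721,-.2657,.0442,1.628)"
```

```text
ee_pos: [0.5713, -0.2629, 0.1485]
force: [-0.7, 0.4, -1.8]
gripper_force: 29.7
t 55.60 th0 1.632 turn 0.004 then shift x -2.7 y 0.4 z 104.6
```

View pics/w11.png

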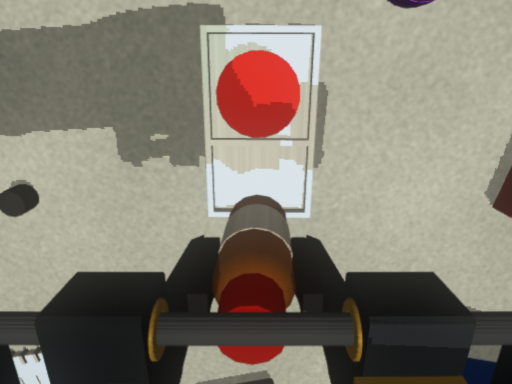

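The jar stands in the larger bay, with its cap at (259,93). The tall bottle is upright in the fingers over the smaller bay. Lowering it.

```bash
python3 -m jog '[-2.7,0.4,25,0.004,28,0,0,30,0,28,0,0,25,0,28,0,0,15,0,28,0,0,5,0,28,0,0,0,0,28]'|grep -E "ee_pos|force: \["
python3 -m jog '[0,0,1.5,0,28,0,0,1.5,0,28,0,0,0,0,28]'|grep -E "ee_pos|force: \["
python3 -m jog '[0,0,1,0,28,0,0,0,0,28]'|grep -E "ee_pos|force: \["
```

```text
ee_pos: [0.5719, -0.2679, 0.0492]
force: [0.8, 0.2, -1.2]
ee_pos: [0.5715, -0.2683, 0.046]
force: [-0.4, 0.9, -1.9]
ee_pos: [0.5714, -0.2682, 0.0447]
force: [1.2, -0.1, -1.0]
```

```bash
python3 -m jog '[0,0,1,0,28,0,0,0,0,28]'|grep -E "ee_pos|force: \["
python3 -m jog '[0,0,0.7,0,28,0,0,0,0,28]'|grep -E "ee_pos|force: \["
```

```text
ee_pos: [0.5716, -0.2683, 0.0443]
force: [-0.3, 0.2, 3.6]
ee_pos: [0.5717, -0.2683, 0.0442]
force: [-2.9, -0.2, 8.3]
```

```bash
python3 -m jog '[0,0,-1,0,38,0,0,0,0,46,0,0,0,0,52,0,0,0,0,52,0,0,-15,0,52,0,0,-35,0,52,0,0,-45,0,52,0,0,-45,0,52,0,0,-30,0,52,0,0,0,0,52]'|grep -E "ee_pos|force: \["
python3 -c "
from h import *
go(.6062,.2368,.2042,1.753)"
```

```text
ee_pos: [0.5749, -0.2674, 0.2176]
force: [0.3, -0.6, -0.4]
t 58.73 th0 1.625 turn -0.128 then shift x 490.2 y 122.2 z 13.4
```

```bash
python3 -m jog '[48,12,0,-0.128,52,54,13,0,0,52,54,13,0,0,52,54,13,0,0,52,54,13,0,0,52,54,13,0,0,52,54,13,0,0,52,54,13,0,0,52,45,12,0,0,52,18,7,0,0,52,0,0,0,0,52,0,0,0,0,52]'|grep -E "ee_pos|force: \["
python3 - <<'E'
from h import *
im,K,D,P=snap("wrist","w12");np.savez("w12.npz",im=im,K=K,D=D,P=P)
psi=.182;R=np.array([[np.cos(psi),-np.sin(psi)],[np.sin(psi),np.cos(psi)]]);o=np.array([.55225,.2421])
w=lambda u,z:(plane(u,z,K,D,P)[:,:2]-o)@R*1000
h=hsv(im);m=(h[...,2]<90).astype(np.uint8);pts=[]
for c in blobs(m,15):
    M=cv2.moments(c);a=[M["m10"]/M["m00"],M["m01"]/M["m00"]];q=w([a],.042)[0]
    if 22<q[0]<66 and -5<q[1]<99 and cv2.contourArea(c)<250: pts.append(a)
q=w(pts,.042);print(len(q),np.round(q[np.argsort(q[:,1])],1).tolist(),q.mean(0))
for c in blobs(red(im),100):
    x=cv2.boundingRect(c)
    print("red",x,[((np.array(circ(c,z,K,D,P)[0])-o)@R*1000).round(1) for z in(.064,.078)])
E
```

```text
ee_pos: [0.6114, 0.2315, 0.211]
force: [0.1, -0.3, 0.7]
12 [[54.7, 7.5], [34.4, 7.5], [54.7, 23.2], [34.5, 23.3], [34.6, 39.3], [54.3, 39.5], [54.3, 55.3], [34.8, 55.4], [34.5, 70.9], [54.2, 71.3], [54.3, 87.1], [34.6, 87.2]] [44.5054 47.2932]
red (135, 81, 35, 35) [array([-35.9,  46.3]), array([-31.5,  47. ])]
red (156, 195, 25, 23) [array([-31. , -54.7]), array([-26.8, -49.1])]
red (58, 226, 19, 18) [array([-135.2,  -85.4]), array([-126. ,  -78.3])]
```

```bash
python3 -m jog '[-40,-4,-5,0,52,-50,-5,-5,0,52,-50,-5,-5,0,52,-50,-5,-5,0,52,-50,-5,-5,0,52,-50,-5,0,0,52,-50,-5,0,0,52,-50,-5,0,0,52,-50,-5,0,0,52,-50,-5,0,0,52,-50,-5,0,0,52,-50,-5,0,0,52,-30,-3,0,0,52,0,0,0,0,52,0,0,0,0,52]'|grep -E "ee_pos|force: \["
python3 - <<'E'
from h import *
im,K,D,P=snap("top","t9")
im2,*_=snap("side","s9")
a=cv2.resize(im[100:260,110:350],(600,400),interpolation=cv2.INTER_CUBIC)
b=cv2.resize(im2[80:310,90:400],(270,200))
cv2.imwrite("pics/fin.png",a[:,:,::-1])
c=np.zeros((600,600,3),np.uint8);c[:400]=a;c[400:,:270]=b;c[400:,290:560]=cv2.resize(im,(270,200));cv2.imwrite("pics/fin2.png",c[:,:,::-1])
E
```

```text
ee_pos: [0.6617, -0.3856, 0.2387]
force: [0.1, 0.5, -0.3]
```

View pics/fin2.png

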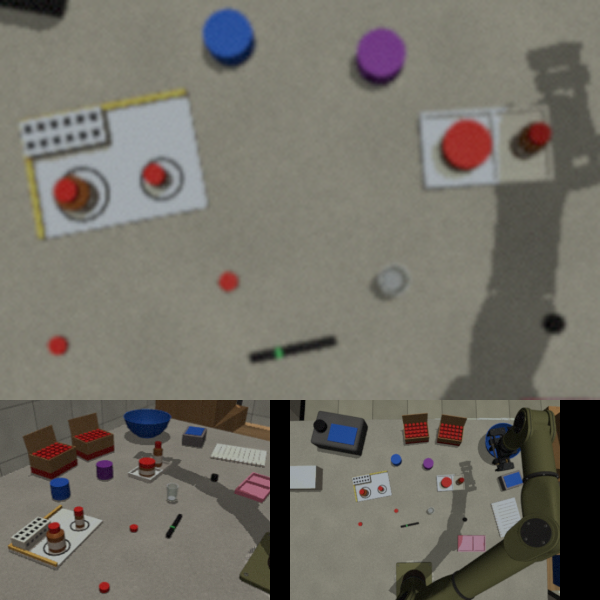

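The final picture shows the rack in the corner, both bottles inside their circles, the jar and tall bottle in their bays, the beaker still standing at (390,281), and the arm clear. Handing in.

```bash
python3 -c "
from cell import env
print(env.observe()['t'],env.finish_job())"
```

```text
the job is handed in; nothing more can be done
62.25 None
```

Both kits are made up in the order asked and handed in at 62 s: the rack is snug in the rail corner, the squat bottle and vial are inside their circles, and the jar and tall bottle are in their bays, with the beaker left where it stood.

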